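Weed out worn hold-down weights by drag

TASK

First slide each of the four steel hold-down weights a few centimetres along the white board to feel how strongly its sole drags, keeping all of them on the board. Then pick up every weight whose sole is worn smooth (it slides easily) and set it, sole down, flat on the floor of the low white crate; leave the rough-soled ones, which drag hard, sitting flat on the board. Never tip a weight onto its side, and do not shift the bowl, the jar or the cup.

Things in the scene. Friction and masses are not known exactly. Their poses are not given: they have to be found in the camera images.
- weight_a: one of four look-alike stainless hold-down weights, about 0.8 kg (up to 15 percent more or less): flat base 80 (its x) by 56 (its y) by 20 high, and on its middle an upright grip rib 14 thick (along x), 50 long (along y), from 20 to 52 above the underside. Origin: centre of the underside; z up. Starts with its sole flat on the board. The letter in its name tells nothing
- weight_b: another weight: size, origin, axes as weight_a. Rough and worn soles cannot be told by eye. Pushed level and slowly with nothing pressing down, a rough-soled weight drags on the board with 4.5 to 7.5 N, a worn one with 0.9 to 1.6 N. A finger rubbing down on the rib while it pushes can raise a rough one's drag to about 11 N
- weight_c: another weight: size, origin, axes as weight_a. At least one weight is worn and at least one rough, never more than two worn. Pushed low, or by the rib in its x direction, a weight slides without tipping
- weight_d: another weight: size, origin, axes as weight_a. The weights start in two rows of two, rows about 140 mm apart in x, neighbours about 160 mm in y, each turned less than 35 degrees; each can be pushed 40 mm along its x towards the board's edge, or 30 mm the other way, without meeting another
- board: white plastic board, 320 by 320 by 12 thick, fixed, on which the weights stand and are slid. Origin: centre of its underside, at table height; its top is 12 above that; x and y along its edges
- tray: low white slatted plastic crate, open on top, for the worn weights: 240 (its x) by 160 (its y) by 45 high outside, walls and floor 5 thick, fixed. Origin: centre of its underside, at table height; inner floor 5 above. Left or right of the board. It holds two weights in a row along its x, 110 apart, each with its own x along the crate's x
- bowl: bystander: loose open steel bowl, 150 across, 55 high, on the other side of the board from the crate. Origin: centre of its underside
- jar: bystander: loose white jar with a blue cap, 56 across, 100 high, beyond the crate or bowl at the left. Origin: centre of its underside
- cup: bystander: loose white plastic cup, 68 across, 85 high, beyond the crate or bowl at the right. Origin: centre of its underside

How it is judged (in metres and radians):
On the way:
1. each of the four weights has been slid at least 12 mm from its starting place, and all four are on the board (distance of each of weight_a, weight_b, weight_c, weight_d from where it was at the start of the episode above 0.012 m and x of weight_a in the frame of board between -0.16 and 0.16 m and y of weight_a in the frame of board between -0.16 and 0.16 m and z of weight_a in the frame of board between 0.008 and 0.02 m and x of weight_b in the frame of board between -0.16 and 0.16 m and y of weight_b in the frame of board between -0.16 and 0.16 m and z of weight_b in the frame of board between 0.008 and 0.02 m and x of weight_c in the frame of board between -0.16 and 0.16 m and y of weight_c in the frame of board between -0.16 and 0.16 m and z of weight_c in the frame of board between 0.008 and 0.02 m and x of weight_d in the frame of board between -0.16 and 0.16 m and y of weight_d in the frame of board between -0.16 and 0.16 m and z of weight_d in the frame of board between 0.008 and 0.02 m), for 0.1 s.
At the end, for the whole second after the job is handed in: every worn weight lies sole down on the crate's floor (origin within 100 mm in x and 65 mm in y of the crate's centre and within 6 mm of its floor's height), every rough-soled weight sits flat on the board (origin over the board, within 8 mm of its top), all tilted less than 7 degrees and at rest (x of weight_a in the frame of tray between -0.1 and 0.1 m and y of weight_a in the frame of tray between -0.065 and 0.065 m and z of weight_a in the frame of tray between 0.001 and 0.011 m and x of weight_d in the frame of tray between -0.1 and 0.1 m and y of weight_d in the frame of tray between -0.065 and 0.065 m and z of weight_d in the frame of tray between 0.001 and 0.011 m and x of weight_b in the frame of board between -0.16 and 0.16 m and y of weight_b in the frame of board between -0.16 and 0.16 m and z of weight_b in the frame of board between 0.008 and 0.02 m and x of weight_c in the frame of board between -0.16 and 0.16 m and y of weight_c in the frame of board between -0.16 and 0.16 m and z of weight_c in the frame of board between 0.008 and 0.02 m and angle between each of weight_a, weight_b, weight_c, weight_d's own z axis and vertical below 0.12 rad and linear speed of each of weight_a, weight_b, weight_c, weight_d below 0.02 m/s); the robot touches nothing.
It fails at once if a weight is tipped over (more than 45 degrees) (angle between any of weight_a, weight_b, weight_c, weight_d's own z axis and vertical above 0.785 rad).
It fails at once if the bowl, the jar or the cup is moved more than 30 mm (distance of any of bowl, jar, cup from where it was at the start of the episode above 0.03 m).
It also fails if it takes over 72 s, if anything falls off the work surface, if the arm or the gripper's body presses on something with over 40 N, if the wrist force passes 120 N, or if a joint passes its speed limit or range.

ROBOT

A 6-joint arm with a two-finger parallel gripper is mounted at the origin on the work surface. World frame = base frame: x ahead of the robot, y to its left, z up, the work surface at z = 0. Lengths are in m, angles in degrees, forces in N, time in s.
With the tool pointing down it reaches from about 0.25 to 0.85 m from the base axis. Payload 12.5 kg.
Tool frame: the origin (TCP) lies at the very end of the fingers, on their centre line; the grasp point (between the pads) lies 19 mm behind it; z points along the fingers, y is the line along which they close (so a half turn about z gives the same grasp; the last joint's range is limited). The gripper opens to 93 mm and grips with 3 to 60 N. Pads are 15 mm wide; open, the fingers measure 128 mm over their backs; the gripper's body (75 mm by 188 mm) begins 65 mm behind the grasp point.
Start: joints at [71.356, 20.094, 94.641, -0, 65.266, -4.847], TCP at [0.131, 0.534, 0.219] pointing down, gripper open.
Joint ranges: [-157.81, 157.81], [-45, 120.19], [0.68, 151.7], [-89.99, 269.99], [4.06, 180], [-164.3, 164.3]. Speed limits (degrees/s): [127.2, 127.2, 159.86, 180, 180, 180].

INTERFACE

Orientations are given as [roll, pitch, yaw] about the fixed x, y, z axes, in that order (R = Rz(yaw) Ry(pitch) Rx(roll)).
In Python, from plant import sense, eyes, job gives the robot as it stands.
- The arm moves only by the shell command python3 -m handwheel 'ROWS' [OPENING] [FORCE]. ROWS is JSON, a list of rows, each a list of 4 numbers: the shift along the world's x, y, z in m, then the turn about the world's z in rad. In form: [[dx, dy, dz, yaw], ...]. A call has exactly 5 rows; each row shifts and turns the commanded pose from where the row before left it; what a row does not reach is not made up. A row lasts 1/12 s, in which the tool goes at most 41.7 mm and 7.16 degrees, less where a joint would pass 70% of its speed; a pose out of reach is approached as far as the arm can. A call with a gripper value outside its range is refused whole. OPENING is the closure in counts, from 0 (fully open) to 255 (shut), set as the call begins (- or left out, the last holds). The fingers move at their own pace and stop on an object; FORCE is the grip in N (left out, the last holds). Time passes only in rows, so rows that do not move let the fingers close, or fill a call up. It gives the time, the measured TCP pose, the force, the opening and the grip force at its end, in the units of the state.
- sense(): the state, without advancing time (a new reading comes with each control period).
- eyes.camera(name): name is "scene" or "top" or "wrist"; returns a dict with "image" (420x560x3 uint8, blue, green, red), "vfov" (degrees; the focal length in pixels is half the picture's height over the tangent of half this angle, whatever the lens; pixels are square), "cx", "cy" (the principal point, pixels), "dist_coeffs" ([k1, k2, p1, p2, k3] as OpenCV has them; the pictures are not rectified), "rvec" (rotation vector, rad) and "tvec" (3), from world to camera coordinates, as OpenCV has them. Camera axes: x right, y down, z forward; pixel columns grow to the right and rows downward; lengths in m; the calibration is good to about 2 mm. A picture is of the moment at which its call begins. There is no depth.
- job.finish_job(): hands the job in; it is judged then, once.
The state is a dict: "clock": time; "joint_positions": joint angles; "joint_vel": joint speeds; "joint_efforts": joint torques, N m; "eef_pos": TCP position; "tcp_rot": TCP orientation; "contact_force": force on the tool from outside, world axes, zero at the start; "wrist_torque": the same for the moment, N m; "opening": finger opening in m; "finger_force": force on a finger pad.
Only numpy, scipy, OpenCV 4.12 (cv2) and the standard library are available. Lean on these libraries where they do the work, as an engineer would, in place of code of your own. Each camera call takes 0.05 s, during which the arm holds its last target. There are 200 camera calls.

## Working session

There is one attempt and no reset: what is moved stays moved. The work goes in short steps, Python scripts to look and compute and a shell command to move; the robot and the scene stay as the last step left them, time stands still between calls to the robot, and variables do not carry over. Pictures are saved under pics/ and viewed, at most 10 in all, crops included, and the job is handed in when it is done.

```bash
mkdir -p pics; cat > h.py <<'E'
import cv2,numpy as np
from plant import sense,eyes,job
def cam(n):
    c=eyes.camera(n);im=c["image"];f=im.shape[0]/2/np.tan(np.radians(c["vfov"])/2)
    K=np.array([[f,0,c["cx"]],[0,f,c["cy"]],[0,0,1.]])
    return im,K,np.array(c["dist_coeffs"],float),np.array(c["rvec"],float),np.array(c["tvec"],float)
def back(C,uv,z):
    im,K,d,r,t=C;R=cv2.Rodrigues(r)[0];o=-R.T@t.ravel()
    p=cv2.undistortPoints(np.array(uv,float).reshape(-1,1,2),K,d).reshape(-1,2)
    ray=np.c_[p,np.ones(len(p))]@R
    return o+ray*((z-o[2])/ray[:,2])[:,None]
def proj(C,P):
    im,K,d,r,t=C
    return cv2.projectPoints(np.array(P,float).reshape(-1,3),r,t,K,d)[0].reshape(-1,2)
E
python3 - <<'E'
from h import *
import pickle
C=cam("top");pickle.dump(C,open("top0.pkl","wb"))
cv2.imwrite("pics/top0.png",cv2.resize(C[0],(800,600),interpolation=cv2.INTER_CUBIC))
R=cv2.Rodrigues(C[3])[0];print(-R.T@C[4].ravel(),C[1])
s=sense();print(s["clock"],s["eef_pos"],s["tcp_rot"],s["contact_force"])
E
```

```text
[0.51285618 0.0018443  1.05940875] [[513.53566765   0.         283.80443005]
 [  0.         513.53566765 215.21883062]
 [  0.           0.           1.        ]]
0.05 [0.13100908 0.53379887 0.21809585] [-1.79930942e+02 -6.50282893e-03  1.66203968e+02] [-0.85254565  0.16906034 -0.02962269]
```

View pics/top0.png

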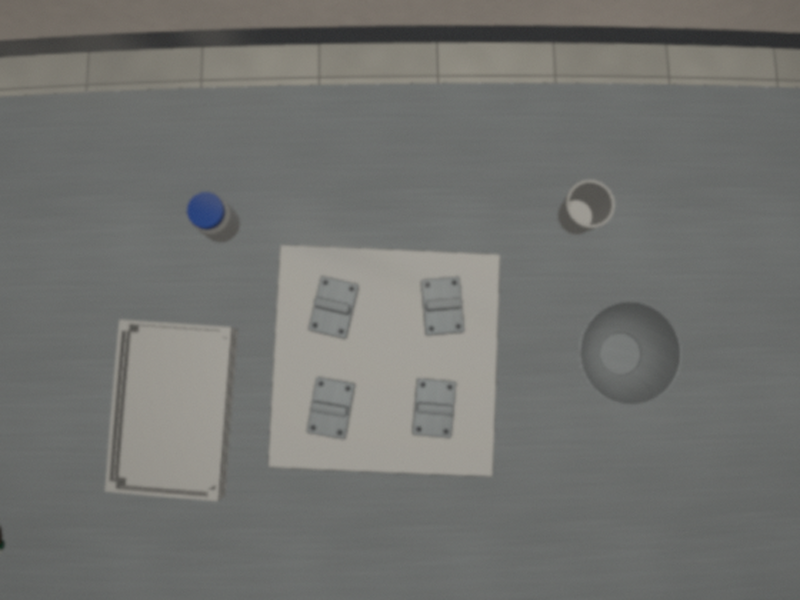

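The top view shows the board with four weights near (333,307), (442,306), (331,408), (434,408). The crate is on the left at about (170,410), the bowl at (630,353), the jar at (207,212) and the cup at (590,204). Next I'll fit the outlines.

```bash
cat > find.py <<'E'
from h import *
def weights(C,show=None):
    g=cv2.cvtColor(C[0],cv2.COLOR_BGR2GRAY);out=[]
    cr=proj(C,BOARD);m=np.zeros_like(g);cv2.fillConvexPoly(m,cr.astype(int),255);m=cv2.erode(m,np.ones((5,5)))
    b=((g<THR)&(m>0)).astype(np.uint8)
    for c in cv2.findContours(b,0,1)[0]:
        if cv2.contourArea(c)<500: continue
        P=back(C,c.reshape(-1,2),.032)
        (x,y),(w,h),a=cv2.minAreaRect((P[:,:2]*1000).astype(np.float32))
        if w<h: w,h,a=h,w,a+90
        a=(a+90)%180-90
        out.append((x,y,a));print("W x %.1f y %.1f  %.0fx%.0f yaw %.1f"%(x,y,w,h,a))
    return out
THR=140
s=.7
BOARD=back_pts=None
E
python3 - <<'E'
import pickle,find
from h import *
C=pickle.load(open("top0.pkl","rb"))
g=cv2.cvtColor(C[0],cv2.COLOR_BGR2GRAY)
print(g[290,200],g[285,232],g[330,210]) 
q=np.array([[281,246],[499,255],[492,475],[269,467]])*.7
B=back(C,q,.012);print("board",B.round(4),B.mean(0),[np.linalg.norm(B[i]-B[i-1]).round(3) for i in range(4)])
find.BOARD=B
for t in (125,140,150): find.THR=t;print(t);find.weights(C)
q=np.array([[119,320],[233,327],[219,500],[106,491]])*.7
T=back(C,q,.045);print("tray",T.round(4),T.mean(0),[np.linalg.norm(T[i]-T[i-1]).round(3) for i in range(4)],np.degrees(np.arctan2(*(T[0]-T[3])[[1,0]])))
print(back(C,[[630*.7,353*.7]],.055),back(C,[[207*.7,212*.7]],.1),back(C,[[590*.7,204*.7]],.085))
big=cv2.resize(g[180:320,200:340],(784,784)[:1]*2,interpolation=cv2.INTER_CUBIC)
cv2.imwrite("pics/c.png",cv2.resize(g[185:320,190:350],(704,594),interpolation=cv2.INTER_CUBIC))
E
```

```text
156 128 111
board [[ 0.6979  0.1594  0.012 ]
 [ 0.6799 -0.156   0.012 ]
 [ 0.3651 -0.1375  0.012 ]
 [ 0.3823  0.1782  0.012 ]] [0.53131044 0.01104725 0.012     ] [np.float64(0.316), np.float64(0.316), np.float64(0.315), np.float64(0.316)]
125
140
W x 463.3 y -54.9  80x58 yaw -5.8
W x 466.2 y 88.8  81x58 yaw -11.0
W x 605.8 y -69.8  81x57 yaw 4.0
W x 606.4 y 83.7  81x59 yaw -14.3
150
W x 463.6 y -55.1  84x61 yaw -6.4
W x 466.1 y 88.5  84x61 yaw -11.0
W x 606.0 y -70.1  84x61 yaw 3.9
W x 606.9 y 83.4  84x61 yaw -14.2
tray [[0.5917 0.3836 0.045 ]
 [0.5795 0.2216 0.045 ]
 [0.3419 0.2423 0.045 ]
 [0.3542 0.4014 0.045 ]] [0.46683678 0.3122313  0.045     ] [np.float64(0.238), np.float64(0.162), np.float64(0.239), np.float64(0.16)] -4.272731203029591
[[ 0.53326693 -0.32930377  0.055     ]] [[0.73033123 0.24569321 0.1       ]] [[ 0.73750903 -0.27302431  0.085     ]]
```

View pics/c.png

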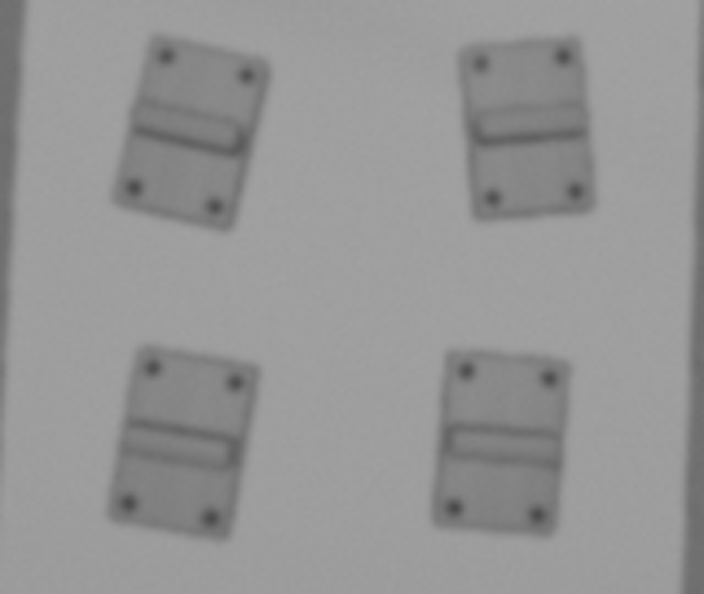

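All four outlines match the 80×56 base. Using F/N for the far or near row and L/R for left or right, the (x, y, yaw) values in mm and degrees are:
- FL: (606, 84, -14)
- FR: (606, -70, 4)
- NL: (466, 89, -11)
- NR: (463, -55, -6)

I'll start with NL, tool yaw 79.

```bash

python3 -m handwheel '[[0.0224,-0.0296,0,-0.1015],[0.0224,-0.0296,0,-0.1015],[0.0224,-0.0296,0,-0.1015],[0.0224,-0.0296,0,-0.1015],[0.0224,-0.0296,0,-0.1015]]' 145 10
python3 -m handwheel '[[0.0224,-0.0296,0,-0.1015],[0.0224,-0.0296,0,-0.1015],[0.0224,-0.0296,0,-0.1015],[0.0224,-0.0296,0,-0.1015],[0.0224,-0.0296,0,-0.1015]]'
python3 -m handwheel '[[0.0224,-0.0296,0,-0.1015],[0.0224,-0.0296,0,-0.1015],[0.0224,-0.0296,0,-0.1015],[0.0224,-0.0296,0,-0.1015],[0.0224,-0.0296,0,-0.1015]]'
python3 -m handwheel '[[0,0,-0.027,0],[0,0,-0.027,0],[0,0,-0.027,0],[0,0,-0.027,0],[0,0,0,0]]'
```

```text
clock: 0.47
eef_pos: [0.2436, 0.3845, 0.2184]
tcp_rot: [-180.0, 0.0, 136.9]
contact_force: [1.2, 0.6, 0.1]
opening: 0.0641
finger_force: 0.0
clock: 0.88
eef_pos: [0.3557, 0.2364, 0.2185]
tcp_rot: [-180.0, 0.0, 107.8]
contact_force: [0.5, 1.0, -0.2]
opening: 0.0404
finger_force: 0.0
clock: 1.3
eef_pos: [0.4677, 0.0883, 0.2184]
tcp_rot: [-180.0, 0.0, 78.7]
contact_force: [1.0, 1.5, 0.2]
opening: 0.0399
finger_force: 0.0
clock: 1.72
eef_pos: [0.4644, 0.0897, 0.1065]
tcp_rot: [-179.6, 0.1, 79.0]
contact_force: [-0.3, 0.9, -0.3]
opening: 0.0402
finger_force: 0.0
```

```bash

python3 -m handwheel '[[0,0,-0.02,0],[0,0,-0.02,0],[0,0,-0.014,0],[0,0,-0.01,0],[0,0,0,0]]'
python3 -m handwheel '[[-0.002,0.0004,0,0],[-0.002,0.0004,0,0],[-0.002,0.0004,0,0],[-0.002,0.0004,0,0],[-0.002,0.0004,0,0]]'
python3 -m handwheel '[[-0.002,0.0004,0,0],[-0.002,0.0004,0,0],[-0.002,0.0004,0,0],[-0.002,0.0004,0,0],[-0.002,0.0004,0,0]]'
python3 -m handwheel '[[-0.002,0.0004,0,0],[-0.002,0.0004,0,0],[-0.002,0.0004,0,0],[-0.001,0.0002,0,0],[-0.001,0.0002,0,0]]'
python3 -m handwheel '[[-0.001,0.0002,0,0],[-0.001,0.0002,0,0],[-0.001,0.0002,0,0],[-0.001,0.0002,0,0],[-0.001,0.0002,0,0]]'
python3 -m handwheel '[[-0.001,0.0002,0,0],[-0.001,0.0002,0,0],[-0.001,0.0002,0,0],[-0.001,0.0002,0,0],[-0.001,0.0002,0,0]]'
python3 - <<'E'
from h import *
C=cam("wrist");cv2.imwrite("pics/w1.png",C[0]);s=sense();print(s["eef_pos"],s["wrist_torque"])
E
```

```text
clock: 2.13
eef_pos: [0.4666, 0.0901, 0.046]
tcp_rot: [-179.9, 0.0, 79.0]
contact_force: [-0.2, 0.1, 0.2]
opening: 0.0401
finger_force: 0.0
clock: 2.55
eef_pos: [0.4571, 0.0922, 0.0472]
tcp_rot: [180.0, -0.0, 79.0]
contact_force: [0.3, 1.3, 0.5]
opening: 0.0404
finger_force: 0.0
clock: 2.97
eef_pos: [0.4475, 0.0942, 0.0469]
tcp_rot: [179.9, -0.0, 79.0]
contact_force: [3.1, -0.1, 1.8]
opening: 0.0403
finger_force: 1.4
clock: 3.38
eef_pos: [0.4391, 0.0958, 0.0467]
tcp_rot: [180.0, -0.0, 79.0]
contact_force: [2.8, -0.4, 1.8]
opening: 0.0401
finger_force: 1.5
clock: 3.8
eef_pos: [0.4341, 0.0967, 0.0466]
tcp_rot: [-180.0, 0.0, 79.0]
contact_force: [3.1, -0.1, 2.9]
opening: 0.0404
finger_force: 1.5
clock: 4.22
eef_pos: [0.429, 0.0978, 0.0466]
tcp_rot: [180.0, -0.0, 79.0]
contact_force: [2.9, -0.0, 1.8]
opening: 0.0404
finger_force: 1.5
[0.42879554 0.0977617  0.04659764] [-0.13240508 -0.39946176  0.05629842]
```

View pics/w1.png

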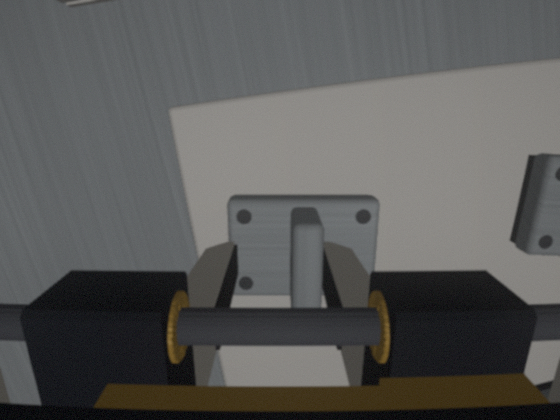

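NL's rib is against the finger at (325,250) and it slid about 25 mm, with F about 3 N. I need the others to compare. NR next.

```bash

python3 -m handwheel '[[0.005,-0.001,0,0],[0.005,-0.001,0,0],[0,0,0.02,0],[0,0,0.03,0],[0,0,0,0]]'
python3 -m handwheel '[[0.0049,-0.0302,0,0.0174],[0.0049,-0.0302,0,0.0174],[0.0049,-0.0302,0,0.0174],[0.0049,-0.0302,0,0.0174],[0.0049,-0.0302,0,0.0174]]'
python3 -m handwheel '[[0,0,0,0],[0,0,-0.02,0],[0,0,-0.02,0],[0,0,-0.012,0],[0,0,0,0]]'
python3 -m handwheel '[[-0.002,0.0002,0,0],[-0.002,0.0002,0,0],[-0.002,0.0002,0,0],[-0.002,0.0002,0,0],[-0.002,0.0002,0,0]]'
python3 -m handwheel '[[-0.002,0.0002,0,0],[-0.002,0.0002,0,0],[-0.002,0.0002,0,0],[-0.002,0.0002,0,0],[-0.002,0.0002,0,0]]'
python3 -m handwheel '[[-0.002,0.0002,0,0],[-0.002,0.0002,0,0],[-0.002,0.0002,0,0],[-0.001,0.0001,0,0],[-0.001,0.0001,0,0]]'
python3 -m handwheel '[[-0.001,0.0001,0,0],[-0.001,0.0001,0,0],[-0.001,0.0001,0,0],[-0.001,0.0001,0,0],[-0.001,0.0001,0,0]]'
python3 -m handwheel '[[-0.001,0.0001,0,0],[-0.001,0.0001,0,0],[-0.001,0.0001,0,0],[-0.001,0.0001,0,0],[-0.001,0.0001,0,0]]'
```

```text
clock: 4.68
eef_pos: [0.4411, 0.0959, 0.1]
tcp_rot: [179.8, -0.1, 79.0]
contact_force: [0.3, 0.3, 0.2]
opening: 0.0401
finger_force: 0.0
clock: 5.1
eef_pos: [0.4634, -0.0568, 0.0961]
tcp_rot: [-179.9, -0.0, 84.0]
contact_force: [0.6, -0.3, 0.4]
opening: 0.0399
finger_force: 0.0
clock: 5.52
eef_pos: [0.462, -0.0547, 0.0422]
tcp_rot: [-179.7, -0.0, 83.9]
contact_force: [-0.4, -0.3, -0.2]
opening: 0.0402
finger_force: 0.0
clock: 5.93
eef_pos: [0.4537, -0.0543, 0.0452]
tcp_rot: [179.9, 0.0, 84.0]
contact_force: [-0.3, 1.0, -0.4]
opening: 0.0402
finger_force: 0.0
clock: 6.35
eef_pos: [0.4445, -0.0535, 0.045]
tcp_rot: [179.9, 0.0, 84.0]
contact_force: [5.0, -0.4, 0.3]
opening: 0.0403
finger_force: 2.7
clock: 6.77
eef_pos: [0.4365, -0.0527, 0.045]
tcp_rot: [179.9, 0.0, 84.0]
contact_force: [5.0, -1.1, -0.4]
opening: 0.0403
finger_force: 2.7
clock: 7.18
eef_pos: [0.4316, -0.0522, 0.045]
tcp_rot: [179.9, 0.0, 84.0]
contact_force: [5.5, -0.7, 0.3]
opening: 0.0405
finger_force: 2.7
clock: 7.6
eef_pos: [0.4266, -0.0517, 0.045]
tcp_rot: [179.9, 0.0, 83.9]
contact_force: [5.4, -0.6, -0.4]
opening: 0.0401
finger_force: 2.7
```

NR reads about 5.3 N, so it is rough. FR next, pushing +x.

```bash

python3 -m handwheel '[[0.005,-0.0005,0,0],[0.005,-0.0005,0,0],[0,0,0.025,0],[0,0,0.03,0],[0,0,0,0]]'
python3 -m handwheel '[[0.0338,-0.0035,0,0.035],[0.0338,-0.0035,0,0.035],[0.0338,-0.0035,0,0.035],[0.0338,-0.0035,0,0.035],[0.0338,-0.0035,0,0.035]]'
python3 -m handwheel '[[0,0,0,0],[0,0,-0.02,0],[0,0,-0.02,0],[0,0,-0.015,0],[0,0,0,0]]'
python3 -m handwheel '[[0.002,0.0001,0,0],[0.002,0.0001,0,0],[0.002,0.0001,0,0],[0.002,0.0001,0,0],[0.002,0.0001,0,0]]'
python3 -m handwheel '[[0.002,0.0001,0,0],[0.002,0.0001,0,0],[0.002,0.0001,0,0],[0.002,0.0001,0,0],[0.002,0.0001,0,0]]'
python3 -m handwheel '[[0.002,0.0001,0,0],[0.002,0.0001,0,0],[0.002,0.0001,0,0],[0.001,0.0001,0,0],[0.001,0.0001,0,0]]'
python3 -m handwheel '[[0.001,0.0001,0,0],[0.001,0.0001,0,0],[0.001,0.0001,0,0],[0.001,0.0001,0,0],[0.001,0.0001,0,0]]'
python3 -m handwheel '[[0.001,0.0001,0,0],[0.001,0.0001,0,0],[0.001,0.0001,0,0],[0.001,0.0001,0,0],[0.001,0.0001,0,0]]'
```

```text
clock: 8.02
eef_pos: [0.4377, -0.0529, 0.1033]
tcp_rot: [179.7, 0.0, 84.0]
contact_force: [1.6, 0.1, 1.2]
opening: 0.0405
finger_force: 0.0
clock: 8.43
eef_pos: [0.6059, -0.07, 0.0989]
tcp_rot: [-179.9, -0.0, 94.1]
contact_force: [0.2, -0.5, 0.8]
opening: 0.0403
finger_force: 0.0
clock: 8.85
eef_pos: [0.6024, -0.0695, 0.041]
tcp_rot: [-179.7, -0.1, 94.0]
contact_force: [1.1, -0.4, -1.3]
opening: 0.0399
finger_force: 0.0
clock: 9.27
eef_pos: [0.6153, -0.0695, 0.0454]
tcp_rot: [179.9, 0.0, 94.0]
contact_force: [-0.6, -1.0, 0.7]
opening: 0.0403
finger_force: 0.0
clock: 9.68
eef_pos: [0.6243, -0.0689, 0.0446]
tcp_rot: [-179.9, -0.0, 94.0]
contact_force: [-4.1, 0.2, 3.4]
opening: 0.0401
finger_force: 1.9
clock: 10.1
eef_pos: [0.6327, -0.0685, 0.0446]
tcp_rot: [-180.0, 0.0, 94.0]
contact_force: [-3.5, -0.3, 3.2]
opening: 0.0402
finger_force: 1.9
clock: 10.52
eef_pos: [0.6377, -0.068, 0.0446]
tcp_rot: [-180.0, -0.0, 94.0]
contact_force: [-3.6, -0.1, 2.6]
opening: 0.0407
finger_force: 1.8
clock: 10.93
eef_pos: [0.6427, -0.0674, 0.0446]
tcp_rot: [-180.0, -0.0, 94.0]
contact_force: [-4.4, -0.2, 2.0]
opening: 0.04
finger_force: 1.8
```

FR reads about 3.7 N, but with 2–3 N of vertical rubbing, so it's unclear. For FL I'll push low on the base end with the gripper fully open, which avoids rubbing on the rib.

```bash

python3 -m handwheel '[[-0.005,-0.0003,0,0],[-0.005,-0.0003,0,0],[0,0,0.025,0],[0,0,0.03,0],[0,0,0,0]]'
python3 -m handwheel '[[-0.0053,0.0304,0,-0.0628],[-0.0053,0.0304,0,-0.0628],[-0.0053,0.0304,0,-0.0628],[-0.0053,0.0304,0,-0.0628],[-0.0053,0.0304,0,-0.0628]]' 0
python3 -m handwheel '[[0,0,0,0],[0,0,0,0],[0,0,0,0],[0,0,0,0],[0,0,0,0]]'
python3 -m handwheel '[[0,0,-0.02,0],[0,0,-0.02,0],[0,0,-0.02,0],[0,0,-0.018,0],[0,0,0,0]]'
python3 -m handwheel '[[0,0,0,0],[0,0,0,0],[0,0,0,0],[0,0,0,0],[0,0,0,0]]'

```

```text
clock: 11.35
eef_pos: [0.635, -0.0685, 0.1049]
tcp_rot: [179.6, 0.1, 94.0]
contact_force: [0.3, 0.1, 1.5]
opening: 0.0402
finger_force: 0.0
clock: 11.77
eef_pos: [0.6056, 0.0852, 0.0996]
tcp_rot: [180.0, -0.0, 75.8]
contact_force: [1.0, -0.4, 0.1]
opening: 0.0684
finger_force: 0.0
clock: 12.18
eef_pos: [0.6063, 0.0828, 0.0996]
tcp_rot: [180.0, 0.0, 75.9]
contact_force: [0.1, -1.0, -0.5]
opening: 0.0928
finger_force: 0.0
clock: 12.6
eef_pos: [0.6043, 0.0829, 0.0183]
tcp_rot: [-179.7, 0.1, 75.9]
contact_force: [-0.8, -0.3, -0.4]
opening: 0.0934
finger_force: 0.0
clock: 13.02
eef_pos: [0.6066, 0.0839, 0.0225]
tcp_rot: [179.9, -0.0, 76.0]
contact_force: [0.3, 0.2, 0.3]
opening: 0.0931
finger_force: 0.0
```

```bash

python3 -m handwheel '[[0.002,-0.0005,0,0],[0.002,-0.0005,0,0],[0.002,-0.0005,0,0],[0.002,-0.0005,0,0],[0.002,-0.0005,0,0]]'
python3 -m handwheel '[[0.002,-0.0005,0,0],[0.002,-0.0005,0,0],[0.002,-0.0005,0,0],[0.002,-0.0005,0,0],[0.002,-0.0005,0,0]]'
python3 -m handwheel '[[0.001,-0.0002,0,0],[0.001,-0.0002,0,0],[0.001,-0.0003,0,0],[0.001,-0.0002,0,0],[0.001,-0.0003,0,0]]'
python3 -m handwheel '[[0.001,-0.0002,0,0],[0.001,-0.0002,0,0],[0.001,-0.0003,0,0],[0.001,-0.0002,0,0],[0.001,-0.0003,0,0]]'

```

```text
clock: 13.43
eef_pos: [0.6149, 0.0817, 0.0214]
tcp_rot: [-179.8, 0.0, 76.0]
contact_force: [-13.2, 4.8, 9.9]
opening: 0.0931
finger_force: 6.7
clock: 13.85
eef_pos: [0.6237, 0.0794, 0.0213]
tcp_rot: [-179.6, 0.1, 76.0]
contact_force: [-12.6, 3.1, 9.5]
opening: 0.0932
finger_force: 6.3
clock: 14.27
eef_pos: [0.6287, 0.0782, 0.0213]
tcp_rot: [-179.6, 0.1, 76.0]
contact_force: [-11.5, 3.7, 9.7]
opening: 0.0929
finger_force: 6.3
clock: 14.68
eef_pos: [0.6337, 0.077, 0.0213]
tcp_rot: [-179.6, 0.1, 76.0]
contact_force: [-11.7, 3.1, 8.9]
opening: 0.0928
finger_force: 6.2
```

FL gives 12 N with about 9.5 N pressing down, so its friction coefficient is about 0.7 and it is rough. FR and NL look worn, but I'll check them with a cleaner push, starting with FR pushed back in -x.

```bash

python3 -m handwheel '[[-0.003,0.0008,0,0],[-0.003,0.0008,0,0],[0,0,0.035,0],[0,0,0.035,0],[0,0,0.01,0]]'
python3 -m handwheel '[[0.0004,-0.0293,0,0.0628],[0.0004,-0.0293,0,0.0628],[0.0004,-0.0293,0,0.0628],[0.0004,-0.0293,0,0.0628],[0.0004,-0.0293,0,0.0628]]' 145
python3 -m handwheel '[[0,0,0,0],[0,0,-0.02,0],[0,0,-0.02,0],[0,0,-0.015,0],[0,0,0,0]]'
python3 -m handwheel '[[-0.002,-0.0001,0,0],[-0.002,-0.0001,0,0],[-0.002,-0.0001,0,0],[-0.002,-0.0001,0,0],[-0.002,-0.0001,0,0]]'
python3 -m handwheel '[[-0.001,-0.0001,0,0],[-0.001,-0.0001,0,0],[-0.001,-0.0001,0,0],[-0.001,-0.0001,0,0],[-0.001,-0.0001,0,0]]'
python3 -m handwheel '[[-0.001,-0.0001,0,0],[-0.001,-0.0001,0,0],[-0.001,-0.0001,0,0],[-0.001,-0.0001,0,0],[-0.001,-0.0001,0,0]]'
python3 -m handwheel '[[-0.001,-0.0001,0.0001,0],[-0.001,-0.0001,0.0001,0],[-0.001,-0.0001,0.0001,0],[-0.001,-0.0001,0.0001,0],[-0.001,-0.0001,0.0001,0]]'
```

```text
clock: 15.1
eef_pos: [0.6323, 0.0782, 0.1065]
tcp_rot: [179.6, -0.1, 76.0]
contact_force: [0.5, -0.4, 1.3]
opening: 0.0931
finger_force: 0.0
clock: 15.52
eef_pos: [0.6321, -0.0698, 0.1015]
tcp_rot: [180.0, 0.0, 94.2]
contact_force: [0.4, -1.0, 0.4]
opening: 0.0643
finger_force: 0.0
clock: 15.93
eef_pos: [0.6304, -0.0677, 0.0434]
tcp_rot: [-179.7, -0.1, 94.0]
contact_force: [1.1, 0.1, -1.1]
opening: 0.0408
finger_force: 0.0
clock: 16.35
eef_pos: [0.6222, -0.0689, 0.0474]
tcp_rot: [179.9, 0.0, 94.0]
contact_force: [-0.3, 0.3, 0.0]
opening: 0.0404
finger_force: 0.0
clock: 16.77
eef_pos: [0.6171, -0.0694, 0.0466]
tcp_rot: [-180.0, 0.0, 94.0]
contact_force: [-0.8, 0.6, 0.2]
opening: 0.0403
finger_force: 0.0
clock: 17.18
eef_pos: [0.6122, -0.0699, 0.0466]
tcp_rot: [180.0, 0.0, 94.0]
contact_force: [3.5, -0.1, -2.4]
opening: 0.04
finger_force: 1.2
clock: 17.6
eef_pos: [0.6071, -0.0704, 0.0472]
tcp_rot: [180.0, 0.0, 94.0]
contact_force: [2.2, 1.1, -1.7]
opening: 0.0402
finger_force: 1.1
```

```bash

python3 -m handwheel '[[-0.0005,0,-0.0002,0],[-0.0005,0,-0.0002,0],[-0.0005,0,-0.0002,0],[-0.0005,0,-0.0002,0],[-0.0005,0,-0.0002,0]]'
python3 -m handwheel '[[-0.001,-0.0001,-0.0002,0],[-0.001,-0.0001,-0.0002,0],[-0.001,-0.0001,-0.0002,0],[-0.001,-0.0001,-0.0002,0],[-0.001,-0.0001,-0.0002,0]]'
python3 -m handwheel '[[-0.001,-0.0001,0,0],[-0.001,-0.0001,0,0],[-0.001,-0.0001,0,0],[-0.001,-0.0001,0,0],[-0.001,-0.0001,0,0]]'
python3 -m handwheel '[[0.002,0.0002,0,0],[0.002,0.0002,0,0],[0.002,0.0002,0,0],[0,0,0,0],[0,0,0,0]]'
python3 - <<'E'
from h import *
import find,pickle
C=cam("top");pickle.dump(C,open("top1.pkl","wb"));cv2.imwrite("pics/top1.png",C[0])
E
```

```text
clock: 18.02
eef_pos: [0.6051, -0.0705, 0.0466]
tcp_rot: [179.9, 0.0, 94.0]
contact_force: [3.7, -0.8, 2.9]
opening: 0.0399
finger_force: 1.9
clock: 18.43
eef_pos: [0.5995, -0.0708, 0.0451]
tcp_rot: [180.0, -0.0, 94.0]
contact_force: [3.6, 0.0, 2.8]
opening: 0.0404
finger_force: 1.9
clock: 18.85
eef_pos: [0.5945, -0.0714, 0.0451]
tcp_rot: [-180.0, -0.0, 94.0]
contact_force: [2.9, 0.6, 2.7]
opening: 0.0404
finger_force: 1.8
clock: 19.27
eef_pos: [0.6004, -0.0707, 0.0448]
tcp_rot: [-180.0, -0.0, 94.0]
contact_force: [0.0, 0.3, 0.1]
opening: 0.04
finger_force: 0.0
```

View pics/top1.png

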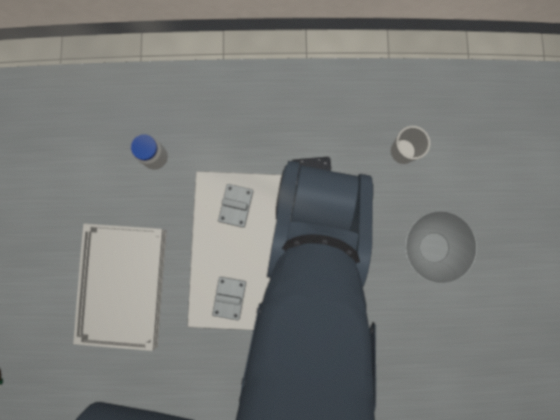

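The top view shows FL at (236,205) and NL at (229,297), both flat. NR and FR are hidden under the arm, and the bystanders haven't moved. Rubbing-corrected drags come to FR ≈2.8, NL ≈2.4, NR ≈5.3 and FL ≈5.5 (12 with rubbing), so FR and NL form the smooth pair. Gripping FR; the lift also checks the force gain.

```bash

python3 -m handwheel '[[0.0035,0.0003,0,0],[0.0035,0.0003,0,0],[0,0,-0.005,0],[0,0,-0.004,0],[0,0,0,0]]'
python3 -m handwheel '[[0,0,0,0],[0,0,0,0],[0,0,0,0],[0,0,0,0],[0,0,0,0]]' 255 40
python3 -m handwheel '[[0,0,0.002,0],[0,0,0.004,0],[0,0,0.004,0],[0,0,0.004,0],[0,0,0.004,0]]'
python3 -m handwheel '[[0,0,0.002,0],[0,0,0,0],[0,0,0,0],[0,0,0,0],[0,0,0,0]]'
```

```text
clock: 19.73
eef_pos: [0.607, -0.07, 0.0349]
tcp_rot: [-179.9, -0.0, 94.0]
contact_force: [-0.5, 0.2, -0.2]
opening: 0.0399
finger_force: 0.0
clock: 20.15
eef_pos: [0.6077, -0.0702, 0.0363]
tcp_rot: [180.0, 0.0, 94.0]
contact_force: [-2.0, 0.6, 0.6]
opening: 0.0134
finger_force: 40.0
clock: 20.57
eef_pos: [0.6074, -0.0701, 0.0544]
tcp_rot: [-180.0, -0.0, 94.0]
contact_force: [0.2, 0.7, -8.3]
opening: 0.014
finger_force: 40.0
clock: 20.98
eef_pos: [0.6075, -0.0702, 0.0559]
tcp_rot: [-180.0, -0.0, 94.0]
contact_force: [-0.3, 0.1, -8.5]
opening: 0.014
finger_force: 40.0
```

The lift reads 8.5 N, which fits 0.87 kg, so the gain is fine. FR and NL stay the clear smooth pair: about half the others' drag and below the rough minimum. I'll carry FR to the far crate slot at (0.522, 0.308).

```bash

python3 -m handwheel '[[0,0,0.01,0],[0,0,0.02,0],[0,0,0.02,0],[0,0,0.02,0],[0,0,0.01,0]]'
python3 -m handwheel '[[-0.0057,0.0252,0,-0.01],[-0.0057,0.0252,0,-0.01],[-0.0057,0.0252,0,-0.01],[-0.0057,0.0252,0,-0.01],[-0.0057,0.0252,0,-0.01]]'
python3 -m handwheel '[[-0.0057,0.0252,0,-0.01],[-0.0057,0.0252,0,-0.01],[-0.0057,0.0252,0,-0.01],[-0.0057,0.0252,0,-0.01],[-0.0057,0.0252,0,-0.01]]'
python3 -m handwheel '[[-0.0057,0.0252,0,-0.01],[-0.0057,0.0252,0,-0.01],[-0.0057,0.0252,0,-0.01],[-0.0057,0.0252,0,-0.01],[-0.0057,0.0252,0,-0.01]]'
python3 -m handwheel '[[0,0,0,0],[0,0,-0.015,0],[0,0,-0.02,0],[0,0,-0.02,0],[0,0,0,0]]'
python3 - <<'E'
from h import *
C=cam("wrist");cv2.imwrite("pics/w2.png",C[0]);s=sense();print(s["eef_pos"],s["tcp_rot"],s["contact_force"])
E
```

```text
clock: 21.4
eef_pos: [0.6086, -0.0704, 0.1392]
tcp_rot: [179.8, 0.1, 94.0]
contact_force: [2.0, 0.5, -8.1]
opening: 0.0136
finger_force: 40.0
clock: 21.82
eef_pos: [0.5786, 0.0569, 0.1362]
tcp_rot: [-180.0, -0.0, 91.1]
contact_force: [0.7, 0.4, -9.2]
opening: 0.014
finger_force: 40.0
clock: 22.23
eef_pos: [0.5501, 0.183, 0.1362]
tcp_rot: [-180.0, -0.0, 88.2]
contact_force: [0.4, 0.2, -9.1]
opening: 0.0138
finger_force: 40.0
clock: 22.65
eef_pos: [0.5215, 0.309, 0.1362]
tcp_rot: [-180.0, 0.0, 85.4]
contact_force: [0.8, 0.2, -8.8]
opening: 0.0137
finger_force: 40.0
clock: 23.07
eef_pos: [0.52, 0.3065, 0.0775]
tcp_rot: [-179.7, 0.2, 85.4]
contact_force: [-1.5, -1.4, -9.9]
opening: 0.0141
finger_force: 40.0
[0.52092945 0.30698816 0.0795517 ] [-1.79787843e+02  1.28146999e-01  8.53859626e+01] [-0.09673571  0.30763801 -7.78741504]
```

View pics/w2.png

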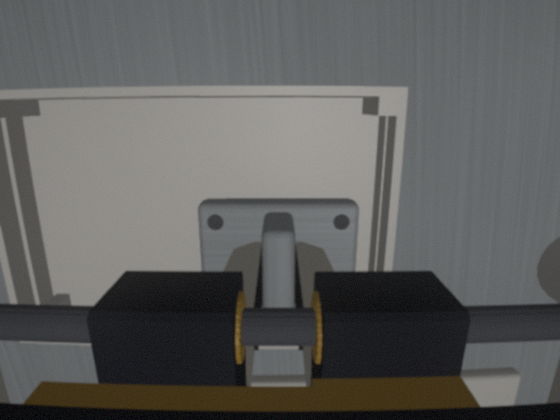

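The weight hangs square inside the crate: its base is at x 200–357 px and the right wall at about 380 px. I'll lower and release.

```bash

python3 -m handwheel '[[0,0,-0.015,0],[0,0,-0.015,0],[0,0,-0.01,0],[0,0,-0.004,0],[0,0,-0.002,0]]'
python3 -m handwheel '[[0,0,-0.002,0],[0,0,-0.001,0],[0,0,-0.001,0],[0,0,-0.001,0],[0,0,0,0]]'
```

```text
clock: 23.53
eef_pos: [0.5223, 0.3078, 0.0353]
tcp_rot: [-180.0, 0.0, 85.4]
contact_force: [-0.3, -0.2, -8.7]
opening: 0.0137
finger_force: 40.0
clock: 23.95
eef_pos: [0.5222, 0.3079, 0.0303]
tcp_rot: [180.0, -0.0, 85.4]
contact_force: [-0.8, -0.7, -8.4]
opening: 0.0138
finger_force: 40.0
```

```bash

python3 -m handwheel '[[0,0,-0.0005,0],[0,0,-0.0005,0],[0,0,-0.0005,0],[0,0,-0.0005,0],[0,0,0,0]]'
python3 -m handwheel '[[0,0,0,0],[0,0,0,0],[0,0,0,0],[0,0,0,0],[0,0,0,0]]' 165
python3 -m handwheel '[[0,0,0.01,0],[0,0,0.03,0],[0,0,0.03,0],[0,0,0.02,0],[0,0,0,0]]'
python3 - <<'E'
import pickle,find
from h import *
C=pickle.load(open("top1.pkl","rb"))
find.BOARD=np.array([[.698,.159,.012],[.69,.02,.012],[.374,.05,.012],[.382,.178,.012]])
for t in(135,140,145):find.THR=t;find.weights(C)
E
```

```text
clock: 24.37
eef_pos: [0.5224, 0.308, 0.0293]
tcp_rot: [180.0, -0.0, 85.4]
contact_force: [-3.4, -1.2, 5.2]
opening: 0.0132
finger_force: 40.0
clock: 24.78
eef_pos: [0.5223, 0.3079, 0.0283]
tcp_rot: [180.0, -0.0, 85.4]
contact_force: [0.1, 0.1, 0.5]
opening: 0.0326
finger_force: 0.0
clock: 25.2
eef_pos: [0.5242, 0.3089, 0.1233]
tcp_rot: [179.6, -0.2, 85.4]
contact_force: [0.4, -0.1, 0.2]
opening: 0.033
finger_force: 0.0
W x 440.7 y 93.4  77x54 yaw -11.2
```

FR is released and reached the floor. NL measures (441, 93, -11°), which agrees with the push estimate. Picking it up now.

```bash

python3 -m handwheel '[[-0.0082,-0.0215,0,-0.0115],[-0.0082,-0.0215,0,-0.0115],[-0.0082,-0.0215,0,-0.0115],[-0.0082,-0.0215,0,-0.0115],[-0.0082,-0.0215,0,-0.0115]]' 150
python3 -m handwheel '[[-0.0082,-0.0215,0,-0.0115],[-0.0082,-0.0215,0,-0.0115],[-0.0082,-0.0215,0,-0.0115],[-0.0082,-0.0215,0,-0.0115],[-0.0082,-0.0215,0,-0.0115]]'
python3 -m handwheel '[[0,0,0,0],[0,0,-0.015,0],[0,0,-0.02,0],[0,0,-0.02,0],[0,0,-0.01,0]]'
python3 -m handwheel '[[0,0,-0.009,0],[0,0,-0.008,0],[0,0,0,0],[0,0,0,0],[0,0,0,0]]'
python3 -m handwheel '[[0,0,0,0],[0,0,0,0],[0,0,0,0],[0,0,0,0],[0,0,0,0]]' 255 40
python3 -m handwheel '[[0,0,0.002,0],[0,0,0.004,0],[0,0,0.004,0],[0,0,0.004,0],[0,0,0,0]]'
```

```text
clock: 25.62
eef_pos: [0.4804, 0.1993, 0.1179]
tcp_rot: [-180.0, 0.0, 82.1]
contact_force: [0.8, -1.2, -0.7]
opening: 0.0385
finger_force: 0.0
clock: 26.03
eef_pos: [0.4394, 0.0919, 0.118]
tcp_rot: [-180.0, 0.0, 78.8]
contact_force: [1.1, -0.7, -0.2]
opening: 0.0384
finger_force: 0.0
clock: 26.45
eef_pos: [0.4394, 0.093, 0.0514]
tcp_rot: [-179.9, 0.0, 78.8]
contact_force: [-0.7, -0.3, -0.7]
opening: 0.0382
finger_force: 0.0
clock: 26.87
eef_pos: [0.4406, 0.0929, 0.0367]
tcp_rot: [179.9, -0.0, 78.8]
contact_force: [-0.6, 0.2, 0.3]
opening: 0.0385
finger_force: 0.0
clock: 27.28
eef_pos: [0.4404, 0.0928, 0.0364]
tcp_rot: [180.0, -0.0, 78.8]
contact_force: [0.5, 0.1, 1.8]
opening: 0.0139
finger_force: 40.0
clock: 27.7
eef_pos: [0.4404, 0.0929, 0.0509]
tcp_rot: [180.0, -0.0, 78.8]
contact_force: [-0.2, 1.1, -6.9]
opening: 0.0138
finger_force: 40.0
```

```bash

python3 -m handwheel '[[0,0,0.01,0],[0,0,0.02,0],[0,0,0.02,0],[0,0,0.02,0],[0,0,0.01,0]]'
python3 -m handwheel '[[-0.0028,0.0224,0,0.0115],[-0.0028,0.0224,0,0.0115],[-0.0028,0.0224,0,0.0115],[-0.0028,0.0224,0,0.0115],[-0.0028,0.0224,0,0.0115]]'
python3 -m handwheel '[[-0.0028,0.0224,0,0.0115],[-0.0028,0.0224,0,0.0115],[-0.0028,0.0224,0,0.0115],[-0.0028,0.0224,0,0.0115],[-0.0028,0.0224,0,0.0115]]'
python3 -m handwheel '[[0,0,0,0],[0,0,-0.015,0],[0,0,-0.02,0],[0,0,-0.015,0],[0,0,0,0]]'
python3 - <<'E'
from h import *
C=cam("wrist");cv2.imwrite("pics/w3.png",C[0]);s=sense();print(s["eef_pos"],s["tcp_rot"],s["contact_force"])
E
```

```text
clock: 28.12
eef_pos: [0.4408, 0.0929, 0.1326]
tcp_rot: [179.9, -0.0, 78.8]
contact_force: [0.6, 0.4, -6.3]
opening: 0.0138
finger_force: 40.0
clock: 28.53
eef_pos: [0.4256, 0.2058, 0.1301]
tcp_rot: [-180.0, 0.0, 82.1]
contact_force: [0.0, 0.3, -7.4]
opening: 0.0138
finger_force: 40.0
clock: 28.95
eef_pos: [0.4115, 0.3178, 0.13]
tcp_rot: [-180.0, 0.0, 85.4]
contact_force: [0.5, 0.1, -6.4]
opening: 0.0136
finger_force: 40.0
clock: 29.37
eef_pos: [0.4104, 0.3154, 0.0775]
tcp_rot: [-179.8, 0.2, 85.4]
contact_force: [-1.2, -0.8, -6.8]
opening: 0.014
finger_force: 40.0
[0.41122175 0.31592892 0.07904741] [-1.79842756e+02  1.22601376e-01  8.53752809e+01] [-0.63200372  1.05616615 -6.39647622]
```

View pics/w3.png

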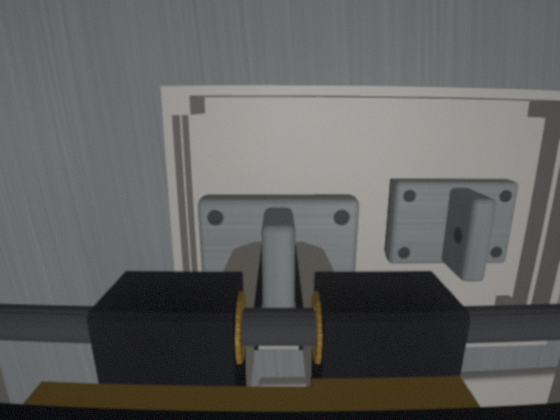

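FR sits flat in the crate, with its base at (388–515, 180–262) px. The held NL weight at 200–357 px clears both FR and the left wall at 185 px. I'll lower, release and retreat.

```bash

python3 -m handwheel '[[0,0,-0.015,0],[0,0,-0.015,0],[0,0,-0.01,0],[0,0,-0.004,0],[0,0,-0.002,0]]'
python3 -m handwheel '[[0,0,-0.002,0],[0,0,-0.0015,0],[0,0,-0.0005,0],[0,0,-0.0005,0],[0,0,0,0]]'
python3 -m handwheel '[[0,0,-0.0003,0],[0,0,-0.0003,0],[0,0,0,0],[0,0,0,0],[0,0,0,0]]'
```

```text
clock: 29.83
eef_pos: [0.4122, 0.3168, 0.0342]
tcp_rot: [-180.0, 0.0, 85.4]
contact_force: [0.3, 0.6, -5.9]
opening: 0.0137
finger_force: 40.0
clock: 30.25
eef_pos: [0.4122, 0.3169, 0.0299]
tcp_rot: [180.0, -0.0, 85.4]
contact_force: [-0.3, -0.8, -6.8]
opening: 0.0138
finger_force: 40.0
clock: 30.67
eef_pos: [0.4122, 0.3169, 0.0294]
tcp_rot: [180.0, -0.0, 85.4]
contact_force: [-2.9, -1.6, 3.4]
opening: 0.0136
finger_force: 40.0
```

```bash

python3 -m handwheel '[[0,0,0,0],[0,0,0,0],[0,0,0,0],[0,0,0,0],[0,0,0,0]]' 165
python3 -m handwheel '[[0,0,0.01,0],[0,0,0.03,0],[0,0,0.035,0],[0,0,0.035,0],[0,0,0.035,0]]'
python3 -m handwheel '[[-0.025,0.025,0,0],[-0.025,0.025,0,0],[-0.025,0.025,0,0],[-0.025,0.025,0,0],[-0.025,0.025,0,0]]'
python3 -m handwheel '[[-0.025,0.025,0,0],[-0.025,0.025,0,0],[-0.025,0.025,0,0],[-0.025,0.02,0,0],[0,0,0,0]]'
python3 - <<'E'
from h import *
C=cam("top")
cv2.imwrite("pics/top2.png",cv2.resize(C[0],(800,600),interpolation=cv2.INTER_CUBIC))
import find
find.BOARD=np.array([[.698,.159,.012],[.68,-.156,.012],[.365,-.1375,.012],[.382,.178,.012]])
find.weights(C);print(sense()["clock"],sense()["contact_force"])
E
```

```text
clock: 31.08
eef_pos: [0.4122, 0.3169, 0.0291]
tcp_rot: [180.0, -0.0, 85.4]
contact_force: [-1.1, -0.3, -0.1]
opening: 0.0328
finger_force: 0.0
clock: 31.5
eef_pos: [0.4118, 0.3167, 0.1764]
tcp_rot: [180.0, -0.0, 85.4]
contact_force: [0.1, 1.2, 0.9]
opening: 0.0325
finger_force: 0.0
clock: 31.92
eef_pos: [0.2858, 0.4428, 0.175]
tcp_rot: [180.0, -0.0, 85.4]
contact_force: [0.7, 0.4, 0.6]
opening: 0.033
finger_force: 0.0
clock: 32.33
eef_pos: [0.1834, 0.5394, 0.1748]
tcp_rot: [-180.0, -0.1, 85.6]
contact_force: [0.6, -0.2, -0.5]
opening: 0.0326
finger_force: 0.0
W x 439.3 y -52.6  81x58 yaw -5.8
W x 625.5 y 78.9  81x59 yaw -14.2
32.3833 [ 1.18280823  0.60229574 -0.31391743]
```

View pics/top2.png

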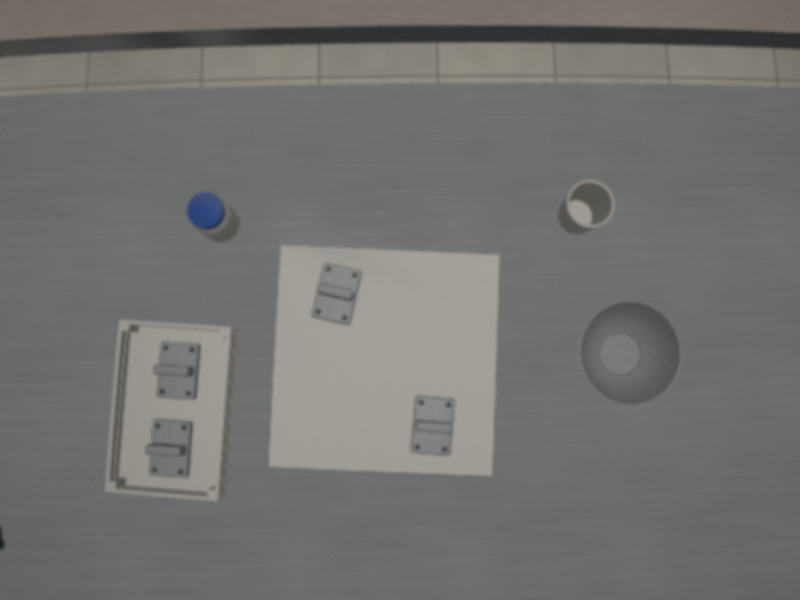

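Both smooth weights lie flat in the crate at (178,370) and (171,448) px. The rough ones are on the board at (337,293) and (433,425) px, and the jar, cup and bowl are where they started.

```bash
python3 -c "
from plant import job
print(job.finish_job())"
```

```text
the job is handed in; nothing more can be done
None
```

The job is handed in at about 32 s: the two easy-sliding weights (near-left, far-right) are flat in the crate, the two hard-dragging ones are flat on the board and the bowl, jar and cup are unmoved; the easy pair read about 2.4 and 2.8 N, above your 0.9–1.6 N for worn soles, so I judged them worn by contrast with the other two (about 5.3 and 5.5 N) and with the two crate names (a, d) in your judging text.

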